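# Load the instrument basket onto the cleaner's lift and lower it into the bath

### The arm

A 6-joint arm with a two-finger parallel gripper is mounted at the origin on the work surface. World frame = base frame: x ahead of the robot, y to its left, z up, the work surface at z = 0. Lengths are in m, angles in rad, forces in N, time in s.
With the tool pointing down it reaches from about 0.35 to 0.975 m from the base axis. Payload 4.9 kg.
Tool frame: the origin (TCP) lies at the very end of the fingers, on their centre line; the grasp point (between the pads) lies 19 mm behind it; z points along the fingers, y is the line along which they close (so a half turn about z gives the same grasp; the last joint's range is limited). The gripper opens to 85 mm and grips with 20 to 120 N. Pads are 22 mm wide; open, the fingers measure 114 mm over their backs; the gripper's body (76 mm by 85 mm) begins 54 mm behind the grasp point. The pads swing forward as they close: fully open they stand 13 mm farther back than shut.
Start: joints at [-1.409, 0.053, 1.613, -0, 1.476, -0.119], TCP at [0.173, -0.601, 0.231] pointing down, gripper open.
Joint ranges: [-3.01, 3.01], [-1.01, 2.22], [0.06, 2.58], [-1.02, 4.17], [0.09, 2.62], [-3.14, 3.14]. Speed limits (rad/s): [2.57, 2.57, 3.14, 3.14, 3.14, 3.14].

### API

Orientations are given as a unit quaternion [w, x, y, z].
In Python, from plant import manip, vision, order gives the robot as it stands.
- The arm moves only by the tool play_rows, never from a script. Its argument "steps" is a list that holds one entry, the list of rows, each a list of 6 numbers: the shift along the tool's x, y, z in mm, then the turn, a rotation vector about the tool's x, y, z in degrees. A call has 1 to 12 rows; each row is the pose to reach, as a shift and turn from the pose commanded when the call began, along the tool's axes at that moment; what a row does not reach only later rows make up. A row lasts 1/12 s, in which the tool goes at most 41.7 mm and 7.16 degrees, less where a joint would pass 70% of its speed; a pose out of reach is approached as far as the arm can. A call with a gripper value outside its range is refused whole. "claw" is the gripper's target within -1 to 1 (fully open at 1, half-way at 0, shut at -1), set as the call begins (left out, the last holds). The fingers move at their own pace and stop on an object; the grip force is fixed at half the most. Time passes only in rows, so rows that repeat a pose let the fingers close. It gives the time, the measured TCP pose, the force, the opening and the grip force at its end, in the units of the state.
- manip.state(): the state, without advancing time (a new reading comes with each control period).
- vision.grab_frame(name): name is "scene" or "top" or "wrist"; returns (picture, depth): 480x640x3 uint8, blue, green, red; 480x640 float32, m along the optical axis (not along the pixel's ray), 0 where there is no reading.
- vision.camera_info(name): a dict with "K" (3x3 intrinsics, pixels), "eye" and "orientation" of the camera in the world; the wrist camera has in their place "T_tool_cam" (4x4, takes a point from camera to tool coordinates, whose origin is the TCP and whose axes are the flange's). Camera axes: x right, y down, z forward; pixel columns grow to the right and rows downward; lengths in m; the calibration is good to about 2 mm. The wrist camera is an equidistant fisheye: a pixel r from the principal point sees the ray r / f radians off the axis. A picture is of the moment at which its call begins: read the wrist's pose just before it. camera_info takes no time and is no camera call.
- order.job_done(): hands the job in; it is judged then, once.
The state is a dict: "time": time; "joint_pos": joint angles; "joint_vel": joint speeds; "joint_efforts": joint torques, N m; "tool_pos": TCP position; "tool_rot": TCP orientation; "contact_force": force on the tool from outside, world axes, zero at the start; "ft_torque": the same for the moment, N m; "gripper_width": opening from 0.0 (shut) to 1.0 (fully open); "grasp_force": force on a finger pad.
Only numpy, scipy, OpenCV 4.12 (cv2) and the standard library are available. Lean on these libraries where they do the work, as an engineer would, in place of code of your own. Each camera call takes 0.05 s, during which the arm holds its last target. There are 200 camera calls.

### The job

Draw the instrument basket out from under the drying rack, carry it level by its handle so that the loose syringe barrels stay in it, and set it gently down, square, on the raised lift of the instrument cleaner. Then press the release button in the grip of the cleaner's lever and, with it pressed, swing the lever all the way down so that the basket sinks into the bath. Leave the jar, the spray bottle and the bowl where they stand.

Things in the scene. Friction and masses are not known exactly. Their poses are not given: they have to be found in the camera images.
- basket: Open steel basket, 180 (x) by 110 (y) mm, walls 35 mm high, walls and floor 4 mm thick, about 0.7 kg with contents. Origin: centre of the underside; z up; its -x end looks out of the rack. At the start it stands on the bench, its rear and the middle of its handle under the rack's roof; about 70 mm of its front stick out. It slides. Lifted by an end it sags; held at mid-handle it stays level.
- handle_mid (a point): Middle of the basket's rigid arch handle: a bar along the basket's x, 180 long, 14 wide (y), 16 high, its axis 105 mm above the underside, on a 10 mm thick leg at each end (x = -85 and +85 mm). Point on the bar's axis. Axes as the basket. The bar passes 12 mm below the rack's roof: the basket must be fully out before it is lifted.
- handle_front (a point): Point on the bar's axis 70 mm towards the basket's -x end from handle_mid: the part of the handle that can be reached at the start.
- barrel0_mid (a point): Middle of one of three loose aluminium syringe barrels that lie in the basket: cylinder of 18 mm diameter, 72 mm long, with a nozzle 10 mm long. They can roll. Its x axis runs along the barrel.
- barrel1_mid (a point): Middle of the second barrel (same).
- barrel2_mid (a point): Middle of the third barrel (same).
- rack: Fixed white plastic rack, 200 deep (x) by 180 wide (y): 10 mm side and back walls and a roof, underside at 125 mm, top at 137 mm, two boxes on it up to 167 mm high (they begin 95 mm behind the front edge). Open to its -x side; front edge at x = -100 mm. Origin: centre of its foot, on the bench. It may stand left or right of the cleaner.
- cleaner: Fixed steel instrument cleaner with a dry open bath, 250 (x) by 190 (y), 140 mm high, walls 14 mm (bath 222 by 162 mm inside). Origin: centre of its foot on the bench, z up; front to its -x. Its lever is on its -y side: pivot axis along y, 125 mm up, at x = 0; the lever lies in the plane y = -140 mm and points to -x.
- lift_top (a point): Centre of the upper face of the lift, a flat plate 205 by 145 mm inside the bath. Raised (start) it is level with the bath's rim, 140 mm above the bench; the lever lowers it by 70 mm. Axes as the cleaner; the basket's length goes along x, either way round.
- lever (a joint): Lever angle (rad). 0: latched up, arm rising to -x at 0.35 rad above level (start). Grows as it swings down; 0.65 is the lower stop, arm 0.30 below level. Grip: black bar 30 wide, 22 thick, 105 to 205 mm from the pivot. Stiff: 5 to 10 N at the button moves it; left part-way it stays or creeps slowly down; lowers the lift in proportion. Locked at 0 unless the button is pressed.
- button_top (a point): Middle of the upper face of the release button: a grey plate 44 by 26 mm standing 11 mm out of the grip's upper face, 160 mm from the pivot along the arm and 22 mm above the arm's axis. z: the face's normal; x: along the arm to the pivot. Pushed square to the arm it sinks 8 mm (3 to 8 N); the lever is free after some 6 mm, and pushing on from above then swings it.
- release (a joint): Travel of the release button into the grip (m): 0 out, 0.008 fully pressed.
- jar: Bystander: glass jar, 60 mm diameter, 90 mm high. Origin: centre of its foot.
- spray: Bystander: white plastic bottle, 64 mm diameter, 170 mm high. Origin: centre of its foot.
- bowl: Bystander: steel bowl, 110 mm diameter, 50 mm high. Origin: centre of its foot.
Things that resemble listed ones, but are neither listed nor needed, are in the scene too. Leave any brown or turquoise look-alike of the basket alone.

How it is judged:
On the way:
1. the basket stands level on the raised lift, let go, the lever still up (z of basket in the frame of lift_top between -0.006 and 0.006 m and horizontal distance between basket and lift_top below 0.03 m and angle between basket's own z axis and vertical below 0.06 rad and contact force between the fingers and basket below 0.2 N and value of joint lever below 0.06 rad and angle between the x axis of basket and the x axis of lift_top, either way round below 0.2 rad), for 0.2 s.
At the end, for the whole second after the job is handed in: The lever is fully down (above 0.60 rad), the basket stands at rest and level (within 0.06 rad) on the lowered lift, within 30 mm of its middle and square to it within 0.2 rad and no higher than 85 mm above the bench, and all three barrels lie in the basket (value of joint lever above 0.6 rad and z of basket in the frame of lift_top between -0.006 and 0.006 m and horizontal distance between basket and lift_top below 0.03 m and angle between basket's own z axis and vertical below 0.06 rad and height (world z) of basket below 0.085 m and linear speed of basket below 0.02 m/s and distance between each of barrel0_mid, barrel1_mid, barrel2_mid and basket below 0.095 m and height (world z) of each of barrel0_mid, barrel1_mid, barrel2_mid below 0.12 m and angle between the x axis of basket and the x axis of lift_top, either way round below 0.2 rad); the robot touches nothing.
It fails at once if a barrel leaves the basket (distance between any of barrel0_mid, barrel1_mid, barrel2_mid and basket above 0.11 m).
It fails at once if the basket is tipped by more than 0.35 rad (angle between basket's own z axis and vertical above 0.35 rad).
It fails at once if the basket drops onto the lift (moves faster than 0.35 m/s within 30 mm above it) (z of basket in the frame of lift_top between -0.01 and 0.03 m and horizontal distance between basket and lift_top below 0.06 m and linear speed of basket above 0.35 m/s).
It fails at once if the jar, spray bottle or bowl is pushed by more than 30 mm (distance of any of jar, spray, bowl from where it was at the start of the episode above 0.03 m).
It also fails if it takes over 72 s, if anything falls off the work surface, if the arm or the gripper's body presses on something with over 40 N, if the wrist force passes 120 N, or if a joint passes its speed limit or range.

## Working session

There is one attempt and no reset: what is moved stays moved. The work goes in short steps, Python scripts to look and compute and a tool call to move; the robot and the scene stay as the last step left them, time stands still between calls to the robot, and variables do not carry over. Pictures are saved under pics/ and viewed, at most 10 in all, crops included, and the job is handed in when it is done.

Besides the shell and the picture viewer there is one more tool, called after "Emit:" by a JSON object that holds its "name" and its "arguments". play_rows: Moves the arm, as the interface text tells. Its arguments: {"type":"object","properties":{"steps":{"type":"array"},"claw":{"type":"number"}},"required":["steps"]}

```bash
mkdir -p pics; cat > h.py <<'E'
import numpy as np, cv2
from scipy.spatial.transform import Rotation as R
from plant import manip, vision, order
def q2R(q): return R.from_quat([q[1],q[2],q[3],q[0]]).as_matrix()
def cam(n):
    c=vision.camera_info(n); o=np.array(c["orientation"])
    return np.array(c["K"]),np.array(c["eye"]),(q2R(o) if o.size==4 else o)
def pts(n,d):
    K,e,Rm=cam(n); v,u=np.mgrid[0:480,0:640]
    p=np.stack([(u-K[0,2])/K[0,0]*d,(v-K[1,2])/K[1,1]*d,d],-1)
    return p@Rm.T+e
E
python3 - <<'E'
from h import *
for n in("scene","top"):
    im,d=vision.grab_frame(n); cv2.imwrite(f"pics/{n}.png",im); np.savez(f"{n}.npz",im=im,d=d,p=pts(n,d)); print(n,cam(n))
s=manip.state();print(s["tool_pos"],s["tool_rot"],s["time"])
E
```

```text
scene (array([[527.08144461,   0.        , 330.39199263],
       [  0.        , 527.08144461, 236.66008488],
       [  0.        ,   0.        ,   1.        ]]), array([ 0.72610124, -0.62446981,  1.3163111 ]), array([[ 0.97657812,  0.17062469, -0.13108163],
       [ 0.21452957, -0.81886566,  0.53238717],
       [-0.01649985, -0.54803855, -0.83629032]]))
top (array([[569.78069919,   0.        , 326.7414107 ],
       [  0.        , 569.78069919, 245.06586041],
       [  0.        ,   0.        ,   1.        ]]), array([0.30230725, 0.1368743 , 1.44363666]), array([[-2.18745583e-04, -9.85021853e-01,  1.72429411e-01],
       [-9.99987188e-01, -6.56560775e-04, -5.01926838e-03],
       [ 5.05729943e-03, -1.72428300e-01, -9.85009089e-01]]))
[ 0.17311196 -0.59995407  0.2301625 ] [-9.41007646e-04  9.90157802e-01  1.39952278e-01 -2.43577441e-05] 0.1
```

View pics/top.png

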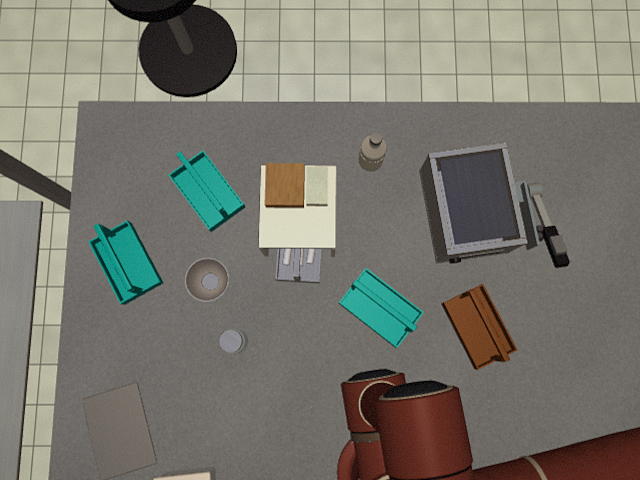

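View pics/scene.png

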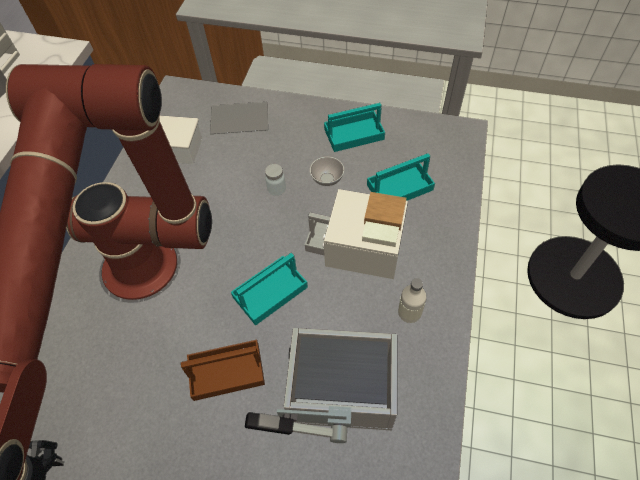

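Top picture: candidates for the basket are grey (298,264) under the white rack, turquoise (207,190), (126,262), (381,307) and brown (479,326). By the description it is the grey one. The cleaner is at (475,200), its lever grip at (556,245). Bystanders: jar (232,341), bowl (207,280), spray (373,150).

```bash
python3 - <<'E'
from h import *
T=np.load("top.npz");S=np.load("scene.npz")
def crop(n,im,x0,y0,x1,y1,k): return cv2.resize(im[y0:y1,x0:x1],None,fx=k,fy=k,interpolation=cv2.INTER_CUBIC)
a=crop("t",T["im"],250,235,345,295,4); b=crop("t",T["im"],505,165,600,285,3); c=crop("s",S["im"],290,195,385,265,4)
d=crop("s",S["im"],235,390,365,450,3)
W=np.zeros((590,790,3),np.uint8)
for m,(x,y) in((a,(0,0)),(b,(400,0)),(c,(0,245)),(d,(400,365))):
    h,w=m.shape[:2];h=min(h,590-y);w=min(w,790-x);W[y:y+h,x:x+w]=m[:h,:w]
cv2.imwrite("pics/crop.png",W)
def rect(nm,F,box,zl,zh):
    p=F["p"];m=np.zeros((480,640),bool);m[box[1]:box[3],box[0]:box[2]]=1
    m&=(F["d"]>0)&(p[...,2]>zl)&(p[...,2]<zh);q=p[m]
    if len(q)<5:print(nm,len(q));return
    r=cv2.minAreaRect((q[:,:2]*1000).astype(np.float32));print(nm,len(q),"z%.4f"%np.median(q[:,2]),np.round(r[0],1),np.round(r[1],1),round(r[2],2))
    return q
rect("roof T",T,(255,160,340,252),.130,.144)
rect("roof S",S,(310,185,410,280),.130,.144)
rect("cl T",T,(415,135,530,270),.130,.15)
rect("cl S",S,(280,325,402,430),.130,.15)
rect("handle T",T,(270,250,325,290),.085,.125)
rect("handle S",S,(300,205,345,262),.085,.125)
rect("bask T",T,(270,250,325,290),.02,.045)
rect("lever T",T,(527,170,580,272),.10,.26)
for v in range(222,272,4):
    print(v,[f"{T['p'][v,u,0]:.3f},{T['p'][v,u,1]:.3f},{T['p'][v,u,2]:.3f}|{T['im'][v,u].mean():.0f}" for u in range(541,570,5)])
for nm,F,b in(("jar",T,(215,325,250,360)),("bowl",T,(182,255,232,303)),("spray",T,(355,130,390,175)),("turq",T,(335,265,428,350)),("brown",T,(440,280,520,372))): rect(nm,F,b,.015,.2)
E
```

```text
roof T 3805 z0.1361 [624.1 200.6] [180.  200.4] 89.84
roof S 2349 z0.1368 [625.2 200.9] [186.4 200.4] 89.7
cl T 7724 z0.1390 [ 647.6 -241. ] [251.8 226.3] 8.34
cl S 8309 z0.1394 [ 646.5 -245.1] [254.4 237. ] 7.59
handle T 180 z0.1116 [491.7 202.1] [14.3 65.7] 86.52
handle S 312 z0.1094 [521.6 159.8] [ 51.3 152.7] 36.41
bask T 295 z0.0308 [499.7 201.8] [110.2  81.5] 86.92
lever T 1666 z0.1633 [ 575.7 -365.7] [211.6  52.9] 7.49
222 ['0.583,-0.366,0.154|61', '0.581,-0.374,0.164|128', '0.616,-0.452,0.002|112', '0.616,-0.465,0.001|111', '0.617,-0.481,-0.006|106', '0.616,-0.490,0.003|109']
226 ['0.571,-0.362,0.165|64', '0.571,-0.373,0.166|117', '0.570,-0.383,0.169|29', '0.606,-0.466,-0.002|106', '0.606,-0.478,-0.001|116', '0.606,-0.492,-0.003|106']
230 ['0.561,-0.359,0.169|49', '0.560,-0.369,0.174|20', '0.559,-0.379,0.177|23', '0.559,-0.391,0.175|3', '0.596,-0.479,-0.005|112', '0.594,-0.487,0.006|108']
234 ['0.553,-0.363,0.159|67', '0.550,-0.367,0.177|19', '0.550,-0.379,0.175|20', '0.549,-0.389,0.179|15', '0.585,-0.478,-0.005|112', '0.584,-0.489,0.001|117']
238 ['0.544,-0.361,0.161|30', '0
[... 952 characters left out ...]
,-0.433,-0.001|105', '0.511,-0.444,0.003|120', '0.482,-0.375,0.203|10', '0.482,-0.385,0.204|9', '0.482,-0.397,0.203|18']
266 ['0.501,-0.420,-0.003|112', '0.501,-0.433,-0.002|108', '0.501,-0.446,-0.002|112', '0.474,-0.377,0.196|0', '0.474,-0.388,0.196|12', '0.475,-0.403,0.187|77']
270 ['0.490,-0.418,0.002|111', '0.491,-0.432,-0.003|109', '0.491,-0.445,-0.003|112', '0.491,-0.457,0.001|109', '0.491,-0.470,-0.001|108', '0.491,-0.483,-0.001|110']
jar 552 z0.0877 [310.  354.3] [55.2 57.8] 48.44
bowl 960 z0.0323 [460.8 425.6] [108.1 106.5] 89.63
spray 796 z0.1122 [778.4  17.2] [59.7 61.4] 1.48
turq 1037 z0.0799 [393.4  -3.4] [180.4 111. ] 52.03
brown 1313 z0.0397 [ 347.2 -246. ] [180.3 112.3] 25.37
```

View pics/crop.png

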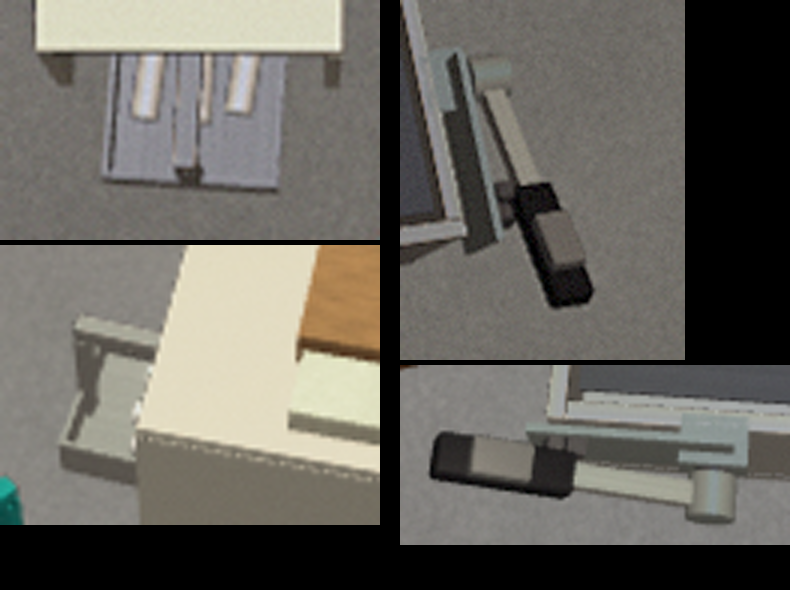

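The crop confirms the grey basket: handle along x, its front end at about (187,170) in the upper left view, barrels beside it. Sizes and heights match: bar 14 wide at 0.112 m, basket 110 wide. The computed button position also agrees with the measured grey plate at (523,-382,201).

```bash
cat >> h.py <<'E'
def go(x,y,z,yawdeg):
    "tool-frame shift mm and turn deg to reach world mm pose, tool down, tool x at yaw"
    s=manip.state(); R0=q2R(s["tool_rot"]); p=np.array(s["tool_pos"])*1000
    c,n=np.cos(np.radians(yawdeg)),np.sin(np.radians(yawdeg))
    Rt=np.array([[c,n,0],[n,-c,0],[0,0,-1.]])
    print("at",np.round(p,1),"yaw %.1f"%np.degrees(np.arctan2(R0[1,0],R0[0,0])),"t",s["time"],"F",np.round(s["contact_force"],1),"w",s["gripper_width"],s["grasp_force"])
    print("shift",np.round(R0.T@(np.array([x,y,z])-p),1),"turn",np.round(np.degrees(R.from_matrix(R0.T@Rt).as_rotvec()),1))
E
python3 - <<'E'
from h import *
T=np.load("top.npz");p=T["p"]
m=np.zeros((480,640),bool);m[135:270,415:530]=1
m&=(T["d"]>0)&(p[...,2]>.130)&(p[...,2]<.15)
q=p[m]*1000
for yaw in(7.6,8.3):
    a=np.radians(yaw);l=(q[:,:2]-[645,-223])@np.array([[np.cos(a),-np.sin(a)],[np.sin(a),np.cos(a)]])
    f=l[np.abs(l[:,1])<70];g=l[np.abs(l[:,0])<100]
    print(yaw,f[:,0].min(),f[:,0].max(),np.percentile(g[:,1],[0,.5,1,99,99.5,100]),[round(l[(l[:,0]>k)&(l[:,0]<k+40)][:,1].max(),1) for k in(-110,-60,-10,40,80)])
go(487,202.5,230,-3.2)
E
```

```text
7.6 -126.45199653415295 126.4980715743788 [-131.14443587 -111.93684435 -109.26067378   93.01477473   93.74482451
   95.74022833] [np.float64(93.3), np.float64(94.1), np.float64(95.2), np.float64(95.6), np.float64(95.8)]
8.3 -125.98720645762715 125.86912747211632 [-131.33828632 -112.0804383  -108.66487252   93.06355615   93.68806879
   94.95820225] [np.float64(94.5), np.float64(94.7), np.float64(95.0), np.float64(94.7), np.float64(94.7)]
at [ 173.1 -600.   230.2] yaw 16.1 t 0.1 F [-0.2 -0.6  0.3] w 1.0041040830457426 0.0
shift [ 524.  -684.     1.6] turn [-0.1  0.  19.3]
```

Emit:
{"name": "play_rows", "arguments": {"steps": [[[22,-28,-20,0,0,1],[50,-65,-20,0,0,2],[75,-98,-20,0,0,3],[100,-131,-20,0,0,4],[125,-163,-20,0,0,5],[150,-196,-20,0,0,6],[175,-229,-20,0,0,7],[200,-261,-20,0,0,8],[225,-294,-20,0,0,9],[250,-327,-20,0,0,10],[275,-359,-20,0,0,11],[300,-392,-20,0,0,12]]], "claw": 1}}

```text
time: 1.1
tool_pos: [0.3528, -0.1387, 0.251]
tool_rot: [0.0, 0.999, 0.035, 0.0]
contact_force: [0.8, -0.6, -0.8]
gripper_width: 1.002
grasp_force: 0.0
```

```bash
python3 -c "
from h import *
go(487,202.5,190,-3.2)"
```

```text
at [ 352.8 -138.7  251. ] yaw 4.0 t 1.1 F [ 0.8 -0.6 -0.8] w 1.0018149417062328 0.0
shift [ 157.6 -331.1   61. ] turn [ 0.  -0.   7.2]
```

Emit:
{"name": "play_rows", "arguments": {"steps": [[[16,-33,0,0,0,1],[32,-68,0,0,0,2],[49,-103,0,0,0,3],[66,-138,0,0,0,4],[83,-174,5,0,0,5],[100,-210,15,0,0,6],[117,-245,25,0,0,7],[133,-280,35,0,0,7.2],[148,-311,48,0,0,7.2],[158,-331,61,0,0,7.2],[158,-331,61,0,0,7.2],[158,-331,61,0,0,7.2]]]}}

```text
time: 2.1
tool_pos: [0.4859, 0.2013, 0.1885]
tool_rot: [0.001, 1.0, -0.026, -0.002]
contact_force: [-0.6, -0.4, 0.5]
gripper_width: 1.001
grasp_force: 0.0
```

```bash
python3 - <<'E'
from h import *
go(487,202.5,86,-3.2)
im,d=vision.grab_frame("wrist"); cv2.imwrite("pics/w1.png",im)
i=vision.camera_info("wrist"); print(np.round(i["K"],1),np.round(i["T_tool_cam"],4))
E
```

```text
at [485.9 201.3 188.5] yaw -3.0 t 2.1 F [-0.6 -0.4  0.5] w 1.000750228655877 0.0
shift [  1.4  -1.4 102.5] turn [0.1 0.2 0.2]
[[371.6   0.  319.6]
 [  0.  371.6 239.2]
 [  0.    0.    1. ]] [[-8.000e-04 -9.602e-01 -2.794e-01  7.030e-02]
 [ 1.000e+00 -1.000e-03  3.000e-04  0.000e+00]
 [-6.000e-04 -2.794e-01  9.602e-01 -1.424e-01]
 [ 0.000e+00  0.000e+00  0.000e+00  1.000e+00]]
```

View pics/w1.png

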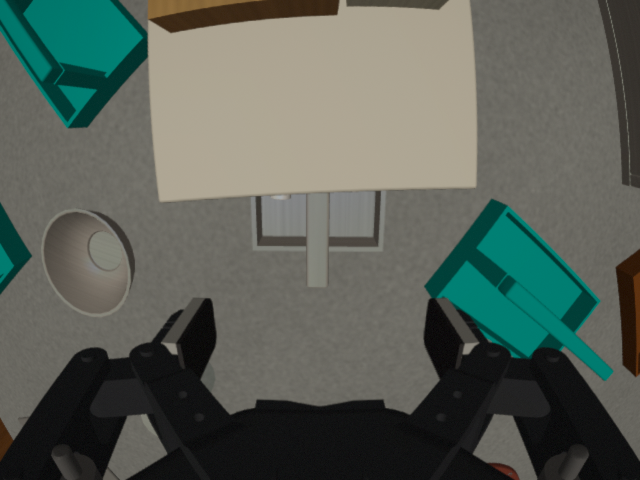

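The wrist view shows the bar (317,240) centred between the fingers (190 / 450), so I descend.

Emit:
{"name": "play_rows", "arguments": {"steps": [[[1,-1,20,0,0,0.2],[1,-1,45,0,0,0.2],[1,-1,70,0,0,0.2],[1,-1,88,0,0,0.2],[1,-1,98,0,0,0.2],[1,-1,102,0,0,0.2],[1,-1,102,0,0,0.2],[1,-1,102,0,0,0.2]]]}}

```text
time: 2.82
tool_pos: [0.4888, 0.2015, 0.0898]
tool_rot: [-0.0, 1.0, -0.029, 0.001]
contact_force: [0.6, 0.1, -0.2]
gripper_width: 0.999
grasp_force: 0.0
```

Emit:
{"name": "play_rows", "arguments": {"steps": [[[0,0,0,0,0,0],[0,0,0,0,0,0],[0,0,0,0,0,0],[0,0,0,0,0,0],[0,0,0,0,0,0],[0,0,0,0,0,0],[0,0,0,0,0,0],[0,0,0,0,0,0],[0,0,0,0,0,0],[0,0,0,0,0,0]]], "claw": -1}}

```text
time: 3.65
tool_pos: [0.4879, 0.202, 0.0885]
tool_rot: [-0.0, 1.0, -0.029, 0.0]
contact_force: [-1.3, 3.2, 1.8]
gripper_width: 0.15
grasp_force: 60.4
```

Emit:
{"name": "play_rows", "arguments": {"steps": [[[-2,0,0,0,0,0],[-6,0,0,0,0,0],[-12,0,0,0,0,0],[-19,0,0,0,0,0],[-26,0,0,0,0,0],[-33,0,0,0,0,0],[-40,0,0,0,0,0],[-47,0,0,0,0,0],[-54,0,0,0,0,0],[-61,0,0,0,0,0],[-68,0,0,0,0,0],[-75,0,0,0,0,0]]]}}

```text
time: 4.65
tool_pos: [0.4126, 0.2061, 0.0886]
tool_rot: [-0.0, 1.0, -0.029, 0.0]
contact_force: [-0.5, 1.0, -3.6]
gripper_width: 0.151
grasp_force: 60.0
```

Emit:
{"name": "play_rows", "arguments": {"steps": [[[-7,0,0,0,0,0],[-14,0,0,0,0,0],[-21,0,0,0,0,0],[-28,0,0,0,0,0],[-35,0,0,0,0,0],[-42,0,0,0,0,0],[-49,0,0,0,0,0],[-56,0,0,0,0,0],[-63,0,0,0,0,0],[-69,0,0,0,0,0],[-73,0,0,0,0,0],[-75,0,0,0,0,0]]]}}

```text
time: 5.65
tool_pos: [0.3376, 0.2103, 0.0884]
tool_rot: [0.0, 1.0, -0.029, 0.0]
contact_force: [3.7, -0.0, -1.4]
gripper_width: 0.151
grasp_force: 60.5
```

Emit:
{"name": "play_rows", "arguments": {"steps": [[[0,0,0,0,0,0],[0,0,0,0,0,0],[0,0,0,0,0,0],[0,0,0,0,0,0],[0,0,0,0,0,0],[0,0,0,0,0,0],[0,0,0,0,0,0],[0,0,0,0,0,0]]], "claw": 1}}

```text
time: 6.32
tool_pos: [0.3381, 0.2103, 0.0883]
tool_rot: [0.0, 1.0, -0.029, -0.0]
contact_force: [-0.9, -0.5, 0.0]
gripper_width: 0.998
grasp_force: 0.0
```

Emit:
{"name": "play_rows", "arguments": {"steps": [[[0,0,-10,0,0,0],[0,0,-25,0,0,0],[0,0,-45,0,0,0],[0,0,-65,0,0,0],[0,0,-80,0,0,0],[0,0,-80,0,0,0],[0,0,-80,0,0,0]]]}}

```text
time: 6.9
tool_pos: [0.3388, 0.2106, 0.1696]
tool_rot: [-0.001, 1.0, -0.029, 0.001]
contact_force: [-0.1, -0.0, 0.1]
gripper_width: 0.998
grasp_force: 0.0
```

```bash
python3 - <<'E'
from h import *
go(400,207,86,-3.2)
im,d=vision.grab_frame("wrist"); cv2.imwrite("pics/w2.png",im)
for n in("top","scene"):
    im,d=vision.grab_frame(n); p=pts(n,d); np.savez(f"{n}2.npz",im=im,d=d,p=p); cv2.imwrite(f"pics/{n}2.png",im)
    x,y,z=p[...,0],p[...,1],p[...,2]
    m=(d>0)&(x>.28)&(x<.52)&(y>.13)&(y<.29)
    for a,b in((.105,.12),(.02,.045)):
        q=p[m&(z>a)&(z<b)]
        if len(q)>5:
            r=cv2.minAreaRect((q[:,:2]*1000).astype(np.float32));print(n,a,len(q),np.round(np.median(q[:,2]),4),np.round(r[0],1),np.round(r[1],1),round(r[2],2))
E
```

```text
at [338.8 210.6 169.6] yaw -3.3 t 6.9 F [-0.1 -0.   0.1] w 0.9984154953633962 0.0
shift [61.1  0.1 83.8] turn [-0.1 -0.1 -0.1]
top 0.105 184 0.1121 [447.  203.6] [14.3 83. ] 87.08
top 0.02 314 0.0316 [398.7 206.7] [110.5 179.9] 86.28
scene 0.105 318 0.1118 [400.5 207.2] [ 20. 178.] 87.07
scene 0.02 576 0.0269 [399.2 207.4] [116.5 181.9] 87.24
```

View pics/w2.png

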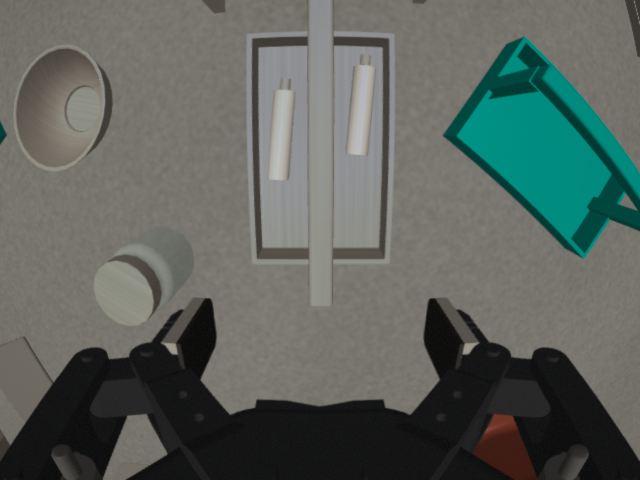

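The basket is fully out, centred at (399,207). Barrels show at (283,130) and (362,105); the third is under the bar. Now the mid-handle grasp.

Emit:
{"name": "play_rows", "arguments": {"steps": [[[15,0,0,0,0,0],[35,0,0,0,0,0],[52,0,0,0,0,0],[61,0,5,0,0,0],[61,0,20,0,0,0],[61,0,40,0,0,0],[61,0,60,0,0,0],[61,0,74,0,0,0],[61,0,82,0,0,0],[61,0,84,0,0,0],[61,0,84,0,0,0],[61,0,84,0,0,0]]]}}

```text
time: 8.05
tool_pos: [0.3994, 0.2069, 0.0849]
tool_rot: [-0.0, 1.0, -0.029, 0.0]
contact_force: [-0.5, -0.2, 0.5]
gripper_width: 1.002
grasp_force: 0.0
```

Emit:
{"name": "play_rows", "arguments": {"steps": [[[0,0,0,0,0,0],[0,0,0,0,0,0],[0,0,0,0,0,0],[0,0,0,0,0,0],[0,0,0,0,0,0],[0,0,0,0,0,0],[0,0,0,0,0,0],[0,0,0,0,0,0],[0,0,0,0,0,0],[0,0,0,0,0,0]]], "claw": -1}}

```text
time: 8.88
tool_pos: [0.3992, 0.2069, 0.0846]
tool_rot: [-0.0, 1.0, -0.029, 0.0]
contact_force: [-1.3, -0.4, 3.8]
gripper_width: 0.156
grasp_force: 59.6
```

Emit:
{"name": "play_rows", "arguments": {"steps": [[[0,0,-1,0,0,0],[0,0,-3,0,0,0],[0,0,-6,0,0,0],[0,0,-10,0,0,0],[0,0,-15,0,0,0],[0,0,-20,0,0,0],[0,0,-25,0,0,0],[0,0,-28,0,0,0],[0,0,-30,0,0,0],[0,0,-30,0,0,0],[0,0,-30,0,0,0]]]}}

```text
time: 9.8
tool_pos: [0.399, 0.2068, 0.1144]
tool_rot: [-0.0, 1.0, -0.029, 0.0]
contact_force: [0.2, -0.3, -5.4]
gripper_width: 0.152
grasp_force: 58.4
```

```bash
python3 - <<'E'
from h import *
go(399,207,290,-3.2)
n="scene";im,d=vision.grab_frame(n); p=pts(n,d);cv2.imwrite("pics/s3.png",im[150:330,200:440].repeat(3,0).repeat(3,1))
x,y,z=p[...,0],p[...,1],p[...,2]
# near long top wall rim (y ~ .152): heights along x
m=(d>0)&(x>.30)&(x<.50)&(abs(y-(.154-(x-.4)*.056))<.012)&(z>.035)
for a in np.arange(.31,.5,.03):
    q=z[m&(abs(x-a)<.012)]; print(round(a,2),len(q),np.round(np.percentile(q,[50,80,95]),4) if len(q) else "")
E
```

```text
at [399.  206.8 114.4] yaw -3.3 t 9.8 F [ 0.2 -0.3 -5.4] w 0.15164122603205502 58.449652791023254
shift [  -0.    -0.2 -175.6] turn [-0.  -0.  -0.1]
0.31 107 [0.4596 0.4625 0.4651]
0.34 55 [0.0539 0.0638 0.4512]
0.37 112 [0.3758 0.4479 0.4506]
0.4 385 [0.3934 0.4343 0.4428]
0.43 330 [0.4011 0.4221 0.4338]
0.46 57 [0.0547 0.0646 0.3954]
0.49 29 [0.0561 0.0632 0.0666]
```

View pics/s3.png

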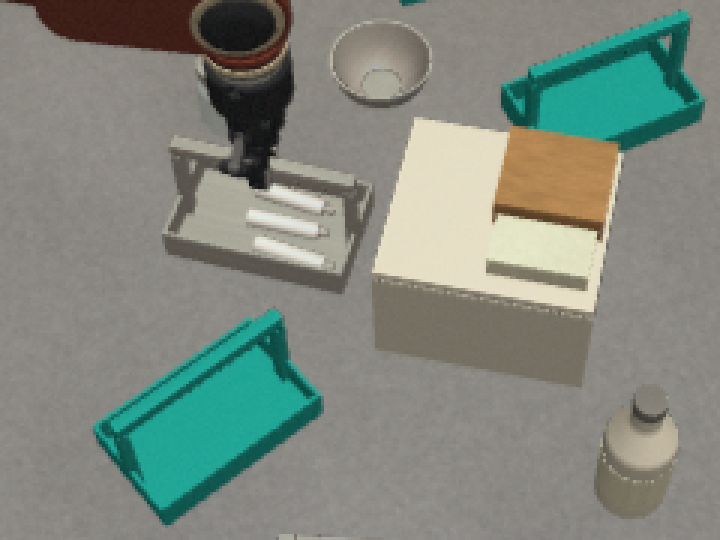

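Level lift: the rim is at 0.064 m at both ends, and all three barrels are inside. I raise it and carry it over.

Emit:
{"name": "play_rows", "arguments": {"steps": [[[0,0,-3,0,0,0],[0,0,-9,0,0,0],[0,0,-20,0,0,0],[0,0,-35,0,0,0],[0,0,-52,0,0,0],[0,0,-69,0,0,0],[0,0,-86,0,0,0],[0,0,-103,0,0,0],[0,0,-118,0,0,0],[0,0,-129,0,0,0],[0,0,-136,0,0,0],[0,0,-140,0,0,0]]]}}

```text
time: 10.85
tool_pos: [0.3994, 0.2069, 0.256]
tool_rot: [-0.0, 1.0, -0.029, 0.001]
contact_force: [0.9, -0.2, -6.2]
gripper_width: 0.152
grasp_force: 58.6
```

Emit:
{"name": "play_rows", "arguments": {"steps": [[[1,2,0,0,0,0],[4,6,0,0,0,0],[8,12,0,0,0,0],[13,20,0,0,0,0],[19,29,0,0,0,0],[26,40,0,0,0,0],[33,51,0,0,0,0],[41,63,0,0,0,0],[49,75,0,0,0,0],[57,87,0,0,0,0],[65,99,0,0,0,0],[73,111,0,0,0,0]]]}}

```text
time: 11.85
tool_pos: [0.466, 0.09, 0.2538]
tool_rot: [0.0, 1.0, -0.029, -0.0]
contact_force: [0.4, 0.8, -6.4]
gripper_width: 0.153
grasp_force: 58.6
```

Emit:
{"name": "play_rows", "arguments": {"steps": [[[8,12,0,0,0,-0.5],[16,24,0,0,0,-1],[24,36,0,0,0,-2],[32,48,0,0,0,-3],[40,60,0,0,0,-4],[48,73,0,0,0,-5],[56,86,0,0,0,-6],[64,98,0,0,0,-7],[72,110,0,0,0,-8],[80,122,0,0,0,-9],[88,134,0,0,0,-10],[96,146,0,0,0,-11]]]}}

```text
time: 12.85
tool_pos: [0.553, -0.0616, 0.2535]
tool_rot: [0.0, 0.998, 0.067, -0.001]
contact_force: [-0.3, 0.3, -6.0]
gripper_width: 0.152
grasp_force: 58.7
```

```bash
python3 -c "
from h import *
go(645,-223,254,8.2)"
```

```text
at [553.  -61.6 253.5] yaw 7.7 t 12.85 F [-0.3  0.3 -6. ] w 0.15151538892291505 58.669636845588684
shift [ 69.6 172.3  -0.6] turn [-0.   0.1 -0.5]
```

Emit:
{"name": "play_rows", "arguments": {"steps": [[[6,14,0,0,0,-0.3],[12,29,0,0,0,-0.5],[18,44,0,0,0,-0.5],[24,59,0,0,0,-0.5],[30,74,0,0,0,-0.5],[36,89,0,0,0,-0.5],[42,104,0,0,0,-0.5],[48,118,0,0,0,-0.5],[53,131,0,0,0,-0.5],[58,143,0,0,0,-0.5],[62,153,0,0,0,-0.5],[65,161,0,0,0,-0.5]]]}}

```text
time: 13.85
tool_pos: [0.6394, -0.2117, 0.254]
tool_rot: [-0.0, 0.997, 0.071, -0.0]
contact_force: [-0.2, 0.4, -5.9]
gripper_width: 0.15
grasp_force: 58.6
```

Emit:
{"name": "play_rows", "arguments": {"steps": [[[2,5,0,0,0,0],[4,9,0,0,0,0],[5,11,0,0,0,0],[5,11,0,0,0,0],[5,11,0,0,0,0],[5,11,0,0,0,0]]]}}

```text
time: 14.35
tool_pos: [0.6452, -0.2201, 0.2544]
tool_rot: [-0.0, 0.997, 0.072, -0.0]
contact_force: [-0.3, 0.8, -5.9]
gripper_width: 0.154
grasp_force: 58.7
```

```bash
python3 - <<'E'
from h import *
go(645,-223,225,8.2)
for n in("top","scene"):
    im,d=vision.grab_frame(n); p=pts(n,d)
    x,y,z=p[...,0],p[...,1],p[...,2]
    a=np.radians(8.3);l=(p[...,:2]*1000-[645,-223])@np.array([[np.cos(a),-np.sin(a)],[np.sin(a),np.cos(a)]])
    m=(d>0)&(abs(l[...,0])<110)&(abs(l[...,1])<75)&(z>.185)&(z<.215)
    q=p[m];r=cv2.minAreaRect((q[:,:2]*1000).astype(np.float32));print(n,len(q),np.round(r[0],1),np.round(r[1],1),round(r[2],2))
    rim=m&(l[...,1]<-48)
    for k in range(-80,81,40):
        w=z[rim&(abs(l[...,0]-k)<15)];print(k,len(w),np.round(np.median(w),4) if len(w) else"")
E
```

```text
at [ 645.2 -220.1  254.4] yaw 8.2 t 14.35 F [-0.3  0.8 -5.9] w 0.15373622494630484 58.70039641857147
shift [-0.7  2.9 29.4] turn [-0.  0.  0.]
top 643 [ 654.2 -172.4] [ 80.2 198.9] 72.18
-80 0 
-40 0 
0 0 
40 0 
80 0 
scene 1249 [ 644.8 -219.6] [180.5 112.6] 8.27
-80 48 0.2013
-40 58 0.1999
0 56 0.1981
40 58 0.2001
80 53 0.2005
```

The scene camera puts the basket at (644.8,-219.6), yaw 8.3°, level. I lower it gently.

Emit:
{"name": "play_rows", "arguments": {"steps": [[[0,1,2,0,0,0],[0,2,5,0,0,0],[0,3,8,0,0,0],[0,3,11,0,0,0],[0,3,14,0,0,0],[0,3,17,0,0,0],[0,3,20,0,0,0],[0,3,22,0,0,0],[0,3,24,0,0,0],[0,3,25,0,0,0],[0,3,26,0,0,0],[0,3,26,0,0,0]]]}}

```text
time: 15.45
tool_pos: [0.6457, -0.2235, 0.2281]
tool_rot: [-0.0, 0.997, 0.071, -0.0]
contact_force: [0.3, 0.5, -6.0]
gripper_width: 0.156
grasp_force: 58.7
```

Emit:
{"name": "play_rows", "arguments": {"steps": [[[0,0,0.5,0,0,0],[0,0,1,0,0,0],[0,0,1.5,0,0,0],[0,0,2,0,0,0],[0,0,2,0,0,0],[0,0,2,0,0,0]]]}}

```text
time: 15.95
tool_pos: [0.6458, -0.2235, 0.2262]
tool_rot: [-0.0, 0.997, 0.071, -0.0]
contact_force: [0.4, 0.1, -6.5]
gripper_width: 0.154
grasp_force: 58.7
```

Emit:
{"name": "play_rows", "arguments": {"steps": [[[0,0,0.5,0,0,0],[0,0,1,0,0,0],[0,0,1.5,0,0,0],[0,0,1.5,0,0,0],[0,0,1.5,0,0,0]]]}}

```text
time: 16.37
tool_pos: [0.6458, -0.2236, 0.2248]
tool_rot: [0.0, 0.997, 0.071, 0.0]
contact_force: [-1.0, -0.5, -6.7]
gripper_width: 0.148
grasp_force: 58.8
```

Emit:
{"name": "play_rows", "arguments": {"steps": [[[0,0,0.5,0,0,0],[0,0,1,0,0,0],[0,0,1.5,0,0,0],[0,0,1.5,0,0,0],[0,0,1.5,0,0,0]]]}}

```text
time: 16.78
tool_pos: [0.6458, -0.2236, 0.2246]
tool_rot: [0.0, 0.997, 0.071, 0.0]
contact_force: [-4.7, 1.7, 2.9]
gripper_width: 0.156
grasp_force: 59.8
```

It is seated: the force changed sign. Release and rise.

Emit:
{"name": "play_rows", "arguments": {"steps": [[[0,0,0,0,0,0],[0,0,0,0,0,0],[0,0,0,0,0,0],[0,0,0,0,0,0],[0,0,0,0,0,0],[0,0,0,0,0,0],[0,0,0,0,0,0],[0,0,0,0,0,0]]], "claw": 1}}

```text
time: 17.45
tool_pos: [0.6458, -0.2235, 0.2233]
tool_rot: [0.0, 0.997, 0.071, 0.0]
contact_force: [0.1, -0.0, 0.5]
gripper_width: 1.0
grasp_force: 0.0
```

Emit:
{"name": "play_rows", "arguments": {"steps": [[[0,0,-6,0,0,0],[0,0,-15,0,0,0],[0,0,-30,0,0,0],[0,0,-50,0,0,0],[0,0,-70,0,0,0],[0,0,-90,0,0,0],[0,0,-105,0,0,0],[0,0,-110,0,0,0],[0,0,-110,0,0,0]]]}}

```text
time: 18.2
tool_pos: [0.6466, -0.2239, 0.3366]
tool_rot: [0.001, 0.997, 0.071, 0.002]
contact_force: [0.3, -0.3, -0.0]
gripper_width: 1.001
grasp_force: 0.0
```

```bash
python3 - <<'E'
from h import *
n="scene"
im,d=vision.grab_frame(n); p=pts(n,d);z=p[...,2]
a=np.radians(8.3);l=(p[...,:2]*1000-[645,-223])@np.array([[np.cos(a),-np.sin(a)],[np.sin(a),np.cos(a)]])
m=(d>0)&(abs(l[...,0])<110)&(abs(l[...,1])<75)&(z>.16)&(z<.19)
q=p[m];r=cv2.minAreaRect((q[:,:2]*1000).astype(np.float32));print(n,len(q),np.round(r[0],1),np.round(r[1],1),round(r[2],2))
rim=m&(l[...,1]<-48)
for k in range(-80,81,40): w=z[rim&(abs(l[...,0]-k)<15)];print(k,len(w),np.round(np.median(w),4) if len(w) else"")
cv2.imwrite("pics/s4.png",im[310:470,230:430].repeat(3,0).repeat(3,1))
go(524,-382,260,8.3)
E
```

```text
scene 954 [ 645.8 -222.9] [179.9 112.7] 7.96
-80 44 0.1721
-40 52 0.1722
0 55 0.1717
40 55 0.1719
80 48 0.172
at [ 646.  -223.7  334.4] yaw 8.2 t 18.25 F [-0.  -0.   0.8] w 0.9974047371319837 0.0
shift [-143.4  139.3   74.3] turn [ 0.1 -0.1 -0.1]
```

View pics/s4.png

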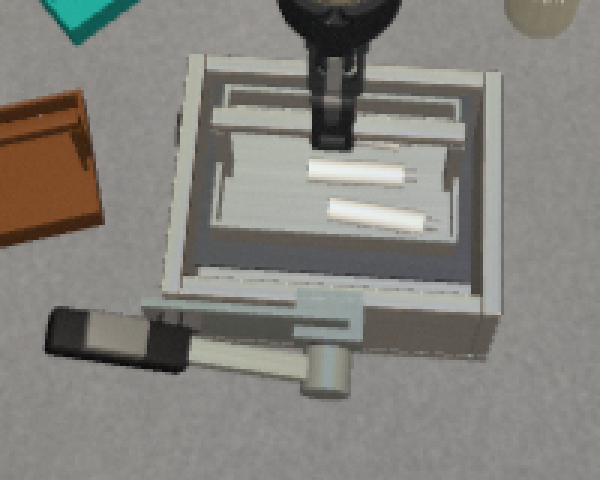

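The basket stands level on the lift at (646,-223), yaw 8.0°, rim at 0.172 m all along, barrels inside, and the lever is still up. Next I work out the button approach and the arc.

```bash
cat >> h.py <<'E'
A=np.radians(8.3);RZ=R.from_euler("z",A).as_matrix();C=np.array([645,-223,0.])
def target(e,h):
    P=np.array([-160*np.cos(e)+h*np.sin(e),-140,125+160*np.sin(e)+h*np.cos(e)])
    zt=-np.array([np.sin(e),0,np.cos(e)]);yt=np.array([0,-1.,0]);xt=np.cross(yt,zt)
    return C+RZ@P, RZ@np.stack([xt,yt,zt],1)
def rel(lst):
    s=manip.state();R0=q2R(s["tool_rot"]);p=np.array(s["tool_pos"])*1000
    print("at",np.round(p,1),"t",s["time"],"F",np.round(s["contact_force"],1))
    for e,h in lst:
        P,Rt=target(e,h);print(round(e,3),h,np.round(P,0),np.round(R0.T@(P-p),1),np.round(np.degrees(R.from_matrix(R0.T@Rt).as_rotvec()),1))
E
python3 - <<'E'
from h import *
for f in("top.npz","scene.npz"):
    T=np.load(f);p=T["p"]*1000;l=(p-C)@RZ
    print(f)
    for k in range(-170,10,20):
        m=(T["d"]>0)&(abs(l[...,0]-k)<10)&(l[...,1]<-100)&(l[...,1]>-175)&(l[...,2]>60)
        q=l[m]; print(k,[(j,int(np.percentile(q[abs(q[:,1]-j)<4][:,2],95))) for j in range(-165,-100,8) if (abs(q[:,1]-j)<4).sum()>2])
rel([(.35,62),(.35,27)])
E
```

```text
top.npz
-170 [(-157, 199), (-149, 206), (-141, 208), (-133, 206), (-125, 200)]
-150 [(-157, 202), (-149, 207), (-141, 206), (-133, 205), (-125, 197)]
-130 [(-157, 193), (-149, 198), (-141, 200), (-133, 198), (-125, 195), (-117, 164), (-109, 165)]
-110 [(-157, 176), (-149, 180), (-141, 179), (-133, 179), (-125, 176), (-117, 166), (-109, 165)]
-90 [(-149, 173), (-141, 171), (-133, 172), (-125, 173), (-117, 167), (-109, 166)]
-70 [(-149, 162), (-141, 162), (-133, 160), (-117, 163), (-109, 166)]
-50 [(-149, 152), (-141, 156), (-133, 154), (-117, 162), (-109, 166)]
-30 [(-149, 146), (-141, 148), (-133, 147), (-117, 163), (-109, 166), (-101, 141)]
-10 [(-157, 144), (-149, 144), (-141, 143), (-133, 143), (-125, 145), (-117, 164), (-109, 166), (-101, 143)]
scene.npz
-170 [(-157, 202), (-149, 206), (-141, 206), (-133, 205), (-125, 204)]
-150 [(-157, 203), (-149, 208), (-141, 206), (-133, 207)]
-130 [(-157, 197), (-149, 199), (-141, 199), (-133, 201), (-125, 198), (-117, 164), (-109, 166)]
-110 [(-157, 180), (-149, 180), (-141, 180), (-133, 179), (-125, 179), (-117, 168), (-109, 167)]
-90 [(-157, 172), (-149, 173), (-141, 172), (-133, 172), (-125, 169), (-117, 168), (-109, 166)]
-70 [(-149, 161), (-141, 161), (-133, 163), (-117, 165), (-109, 166)]
-50 [(-149, 154), (-141, 155), (-133, 155), (-117, 160), (-109, 166)]
-30 [(-149, 147), (-141, 149), (-133, 146), (-117, 166), (-109, 167)]
-10 [(-157, 142), (-149, 144), (-141, 145), (-133, 142), (-125, 142), (-117, 148), (-109, 165)]
at [ 646.  -223.7  334.4] t 18.25 F [-0.  -0.   0.8]
0.35 62 [ 538. -380.  238.] [-129.8  139.4   96.2] [  0.  -20.1  -0.1]
0.35 27 [ 526. -382.  205.] [-141.9  139.4  129.1] [  0.  -20.1  -0.1]
```

```bash
sed -i 's/-160\*np.cos(e)/-168*np.cos(e)/; s/125+160\*np.sin/125+168*np.sin/; s/,-140,125/,-143,125/' h.py
python3 -c "
from h import *
rel([(.35,62),(.35,27)])"
```

```text
at [ 646.  -223.7  334.4] t 18.25 F [-0.  -0.   0.8]
0.35 62 [ 531. -384.  241.] [-137.3  142.4   93.5] [  0.  -20.1  -0.1]
0.35 27 [ 519. -386.  208.] [-149.4  142.4  126.3] [  0.  -20.1  -0.1]
```

Emit:
{"name": "play_rows", "arguments": {"steps": [[[-20,20,0,0,0,0],[-45,45,0,0,0,0],[-70,70,0,0,-2,0],[-95,95,0,0,-5,0],[-115,118,10,0,-9,0],[-128,134,30,0,-13,0],[-137,142,60,0,-17,0],[-137,142,80,0,-20,0],[-137,142,93,0,-20,0],[-137,142,93,0,-20,0],[-137,142,93,0,-20,0]]], "claw": -1}}

```text
time: 19.17
tool_pos: [0.53, -0.383, 0.239]
tool_rot: [0.011, 0.982, 0.071, -0.174]
contact_force: [0.1, -1.1, 1.4]
gripper_width: -0.001
grasp_force: 0.0
```

```bash
python3 -c "
from h import *
print(manip.state()['gripper_width'])
rel([(.35,25),(.35,22),(.35,13)])
im,d=vision.grab_frame('scene');cv2.imwrite('pics/s5.png',im[350:470,220:380].repeat(4,0).repeat(4,1))"
```

```text
-0.0009374659303206869
at [ 530. -383.  239.] t 19.1667 F [ 0.1 -1.1  1.4]
0.35 25 [ 518. -386.  206.] [-0.3  1.3 35.2] [-0.1  0.  -0. ]
0.35 22 [ 517. -386.  203.] [-0.3  1.3 38.2] [-0.1  0.  -0. ]
0.35 13 [ 514. -387.  195.] [-0.3  1.4 47.2] [-0.1  0.  -0. ]
```

View pics/s5.png

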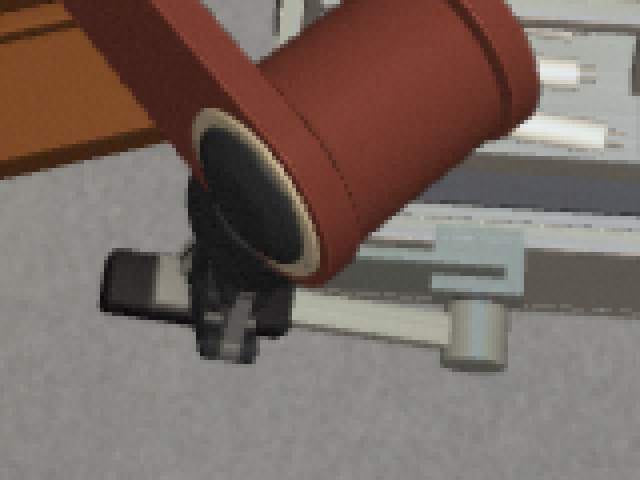

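The view shows the closed fingers above the grip (230,330) and the arm clear of the cleaner. I press square to the arm.

Emit:
{"name": "play_rows", "arguments": {"steps": [[[0,1,8,0,0,0],[0,1,20,0,0,0],[0,1,30,0,0,0],[0,1,35,0,0,0],[0,1,37,0,0,0],[0,1,39,0,0,0],[0,1,41,0,0,0],[0,1,43,0,0,0],[0,1,44,0,0,0],[0,1,45,0,0,0],[0,1,46,0,0,0]]]}}

```text
time: 20.13
tool_pos: [0.5152, -0.3869, 0.1976]
tool_rot: [0.013, 0.982, 0.07, -0.173]
contact_force: [-0.7, 0.3, 2.2]
gripper_width: 0.003
grasp_force: 1.1
```

```bash
python3 -c "
from h import *
rel([(e,12.5) for e in np.linspace(.35,-.32,13)])"
```

```text
at [ 515.2 -386.9  197.6] t 20.1333 F [-0.7  0.3  2.2]
0.35 12.5 [ 514. -387.  194.] [-0.2 -0.5  3.5] [-0.  -0.1 -0.1]
0.294 12.5 [ 510. -387.  186.] [-0.7 -0.5 12.9] [-0.   3.1 -0.1]
0.238 12.5 [ 507. -388.  177.] [-0.6 -0.5 22.3] [ 0.   6.3 -0.1]
0.182 12.5 [ 504. -388.  168.] [-0.  -0.5 31.7] [ 0.   9.5 -0.1]
0.127 12.5 [ 502. -388.  159.] [ 1.1 -0.5 41. ] [ 0.  12.7 -0.1]
0.071 12.5 [ 501. -389.  149.] [ 2.8 -0.5 50.3] [ 0.  15.9 -0.1]
0.015 12.5 [ 500. -389.  140.] [ 4.9 -0.5 59.4] [ 0.  19.1 -0.1]
-0.041 12.5 [ 499. -389.  131.] [ 7.6 -0.5 68.4] [ 0.  22.3 -0.1]
-0.097 12.5 [ 499. -389.  121.] [10.8 -0.5 77.3] [ 0.  25.5 -0.1]
-0.152 12.5 [ 499. -389.  112.] [14.4 -0.5 86. ] [ 0.  28.7 -0.1]
-0.208 12.5 [ 500. -389.  102.] [18.5 -0.5 94.4] [ 0.  31.9 -0.1]
-0.264 12.5 [ 502. -388.   93.] [ 23.1  -0.5 102.6] [ 0.  35.1 -0.1]
-0.32 12.5 [ 504. -388.   84.] [ 28.2  -0.5 110.6] [ 0.  38.3 -0.1]
```

Emit:
{"name": "play_rows", "arguments": {"steps": [[[0,0,2,0,0,0],[0,0,4,0,0,0],[-0.4,0,8,0,1.5,0],[-0.7,0,13,0,3,0],[-0.7,0,18,0,5,0],[-0.6,0,23,0,6.5,0],[0,0,28,0,8,0],[0.3,0,33,0,10,0],[0.8,0,38,0,11.5,0],[1.5,0,43,0,13.5,0],[2.3,0,48,0,15,0],[3.3,0,53,0,17,0]]]}}

```text
time: 21.13
tool_pos: [0.5008, -0.3892, 0.1476]
tool_rot: [0.002, 0.997, 0.071, -0.025]
contact_force: [-0.8, 2.7, 6.9]
gripper_width: 0.002
grasp_force: 3.2
```

```bash
python3 - <<'E'
from h import *
rel([(e,12.5) for e in np.linspace(.05,-.32,10)])
im,d=vision.grab_frame('scene');p=pts('scene',d)*1000;l=(p-C)@RZ
m=(d>0)&(abs(l[...,0])<95)&(l[...,1]<-48)&(l[...,1]>-58)&(l[...,2]>90)&(l[...,2]<180)
print("rim z",np.percentile(l[m][:,2],[20,50,80]).round(1))
E
```

```text
at [ 500.8 -389.2  147.6] t 21.1333 F [-0.8  2.7  6.9]
0.05 12.5 [ 500. -389.  146.] [-0.5 -0.6  1.7] [ 0.1 -0.  -0.1]
0.009 12.5 [ 500. -389.  139.] [-0.8 -0.6  8.6] [ 0.1  2.3 -0.1]
-0.032 12.5 [ 499. -389.  132.] [-0.9 -0.7 15.5] [ 0.1  4.7 -0.1]
-0.073 12.5 [ 499. -389.  125.] [-0.7 -0.7 22.5] [ 0.1  7.  -0.1]
-0.114 12.5 [ 499. -389.  118.] [-0.3 -0.7 29.4] [ 0.1  9.4 -0.1]
-0.156 12.5 [ 499. -389.  111.] [ 0.5 -0.7 36.3] [ 0.1 11.7 -0.1]
-0.197 12.5 [ 500. -389.  104.] [ 1.6 -0.7 43.1] [ 0.1 14.1 -0.1]
-0.238 12.5 [ 501. -388.   98.] [ 2.9 -0.7 49.9] [ 0.1 16.4 -0.1]
-0.279 12.5 [ 502. -388.   91.] [ 4.5 -0.7 56.6] [ 0.1 18.8 -0.1]
-0.32 12.5 [ 504. -388.   84.] [ 6.4 -0.7 63.3] [ 0.1 21.2 -0.1]
rim z [109.1 125.9 140.7]
```

The force is steady at 7 N and the lift is sinking. I continue the arc.

Emit:
{"name": "play_rows", "arguments": {"steps": [[[-0.5,0,4,0,1,0],[-0.8,0,9,0,2.5,0],[-0.9,0,15,0,4.5,0],[-0.7,0,21,0,6.5,0],[-0.4,0,27,0,8.5,0],[0,0,33,0,10.5,0],[1,0,39,0,12.5,0],[2,0,44,0,14.5,0],[3,0,49,0,16,0],[4,0,54,0,18,0],[4.5,0,57,0,19,0],[5,0,59,0,20,0]]]}}

```text
time: 22.18
tool_pos: [0.5028, -0.389, 0.0881]
tool_rot: [-0.01, 0.986, 0.07, 0.149]
contact_force: [-4.5, 3.3, 16.1]
gripper_width: -0.003
grasp_force: 8.6
```

Emit:
{"name": "play_rows", "arguments": {"steps": [[[0,0,1,0,0,0],[0,0,2,0,0,0],[0,0,2,0,0,0],[0,0,2,0,0,0]]]}}

```text
time: 22.52
tool_pos: [0.503, -0.3891, 0.0882]
tool_rot: [-0.01, 0.986, 0.071, 0.148]
contact_force: [-9.6, 5.8, 17.0]
gripper_width: -0.002
grasp_force: 9.1
```

At the stop. I back off along the tool axis.

Emit:
{"name": "play_rows", "arguments": {"steps": [[[0,0,-3,0,0,0],[0,0,-8,0,0,0],[0,0,-15,0,0,0],[0,0,-30,0,0,0],[0,0,-50,0,0,0],[0,0,-75,0,0,0],[0,0,-105,0,0,0],[0,0,-135,0,0,0],[0,0,-160,0,0,0],[0,0,-175,0,0,0],[0,0,-175,0,0,0],[0,0,-175,0,0,0]]]}}

```text
time: 23.52
tool_pos: [0.4517, -0.3962, 0.2527]
tool_rot: [-0.01, 0.987, 0.07, 0.147]
contact_force: [-0.3, -0.0, -0.8]
gripper_width: 0.004
grasp_force: 0.0
```

```bash
python3 - <<'E'
from h import *
s=manip.state();print(s["tool_pos"],s["contact_force"],s["time"])
im,d=vision.grab_frame('scene');p=pts('scene',d)*1000;l=(p-C)@RZ
cv2.imwrite('pics/s6.png',im[310:470,230:430].repeat(3,0).repeat(3,1))
m=(d>0)&(abs(l[...,0])<105)&(abs(l[...,1])<75)
for a,b in((95,112),(172,190)):
    q=l[m&(l[...,2]>a)&(l[...,2]<b)]
    if len(q)>5: print(a,len(q),np.median(q[:,2]),[np.round(v,1) for v in cv2.minAreaRect(q[:,:2].astype(np.float32))])
for x0,x1 in((-95,-30),(30,95)):
    q=l[m&(l[...,1]<-47)&(l[...,1]>-62)&(l[...,0]>x0)&(l[...,0]<x1)&(l[...,2]>90)&(l[...,2]<115)];print("rim",len(q),np.median(q[:,2]) if len(q) else "")
g=l[(d>0)&(l[...,0]>-200)&(l[...,0]<-110)&(abs(l[...,1]+140)<12)&(l[...,2]>50)]
for x in range(-195,-110,15):
    w=g[abs(g[:,0]-x)<6];print(x,len(w),np.median(w[:,2]).round(1) if len(w) else "")
E
```

```text
[ 0.45173272 -0.396223    0.25270268] [-0.31361708 -0.00146594 -0.75730919] 23.5167
95 567 103.56337312412789 [array([ 0.6, -0.2]), array([112.6, 180.2]), np.float64(90.0)]
172 591 181.62604024265127 [array([ 0.1, -0.2]), array([ 17.2, 178.3]), np.float64(89.6)]
rim 94 102.95600352214484
rim 101 101.94024678456515
-195 37 76.4
-180 46 83.7
-165 56 95.9
-150 57 101.7
-135 62 97.7
-120 65 99.4
```

View pics/s6.png

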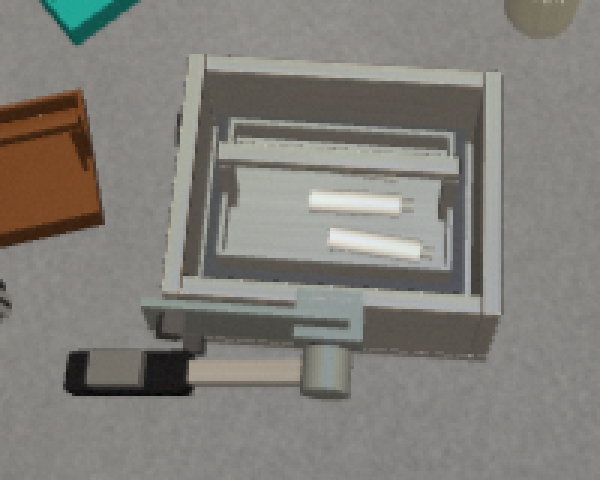

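The rim dropped from 172 to 102.5 mm, the full 70 mm. The basket is centred, square and level, the lever is down, two barrels are in view and the third lies under the handle at its far side. The arm is clear.

```bash
python3 -c "
from h import *
print(order.job_done())"
```

```text
the job is handed in; nothing more can be done
None
```

I handed the job in: by camera the basket is centred, square and level on the fully lowered lift and the lever is at its lower stop. Two barrels were in clear view in it and the third, seen earlier, is hidden by the handle. The bystanders were not approached, and the verdict was not reported back.

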